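Refit a brush washer's double lid and hold its dust cover up

ROBOT

A 6-joint arm with a two-finger parallel gripper is mounted at the origin on the work surface. World frame = base frame: x ahead of the robot, y to its left, z up, the work surface at z = 0. Lengths are in m, angles in rad, forces in N, time in s.
With the tool pointing down it reaches from about 0.375 to 0.925 m from the base axis. Payload 5.7 kg.
Tool frame: the origin (TCP) lies at the very end of the fingers, on their centre line; the grasp point (between the pads) lies 19 mm behind it; z points along the fingers, y is the line along which they close (so a half turn about z gives the same grasp; the last joint's range is limited). The gripper opens to 88 mm and grips with 3 to 60 N. Pads are 20 mm wide; open, the fingers measure 115 mm over their backs; the gripper's body (75 mm by 178 mm) begins 61 mm behind the grasp point.
Start: joints at [1.014, 0.359, 1.51, -0, 1.272, -0.115], TCP at [0.257, 0.542, 0.223] pointing down, gripper open.
Joint ranges: [-2.97, 2.97], [-1.01, 2.36], [0.21, 2.38], [-0.96, 4.11], [0.2, 2.71], [-2.98, 2.98]. Speed limits (rad/s): [2.39, 2.39, 3.14, 3.14, 3.14, 3.14].

INTERFACE

Orientations are given as a unit quaternion [w, x, y, z].
In Python, from plant import arm, optics, sign_off gives the robot as it stands.
- The arm moves only by the shell command python3 -m inch 'ROWS' [FORCE]. ROWS is JSON, a list of rows, each an object of numbers: "tx", "ty", "tz": the shift along the tool's x, y, z in m; "wx", "wy", "wz": the turn, a rotation vector about the tool's x, y, z in degrees; "grip": the opening, from -1 (shut) to 1 (fully open). A call has 1 to 12 rows; each row is the pose to reach, as a shift and turn from the pose commanded when the call began, along the tool's axes at that moment; what a row does not reach only later rows make up. A row lasts 1/12 s, in which the tool goes at most 41.7 mm and 7.16 degrees, less where a joint would pass 70% of its speed; a pose out of reach is approached as far as the arm can. A call with a gripper value outside its range is refused whole. The fingers move at their own pace and stop on an object; FORCE is the grip in N (left out, the last holds). Time passes only in rows, so rows that repeat a pose let the fingers close. It gives the time, the measured TCP pose, the force, the opening and the grip force at its end, in the units of the state.
- arm.read_state(): the state, without advancing time (a new reading comes with each control period).
- optics.capture(name): name is "side" or "top" or "wrist"; returns a dict with "image" (384x512x3 uint8, red, green, blue), "z_map" (384x512 float32, m along the optical axis (not along the pixel's ray), 0 where there is no reading), "mtx" (3x3 intrinsics, pixels), "xyz" and "rotation" of the camera in the world. Camera axes: x right, y down, z forward; pixel columns grow to the right and rows downward; lengths in m; the calibration is good to about 2 mm. A picture is of the moment at which its call begins.
- sign_off(): hands the job in; it is judged then, once.
The state is a dict: "time_s": time; "q": joint angles; "qd": joint speeds; "joint_torque": joint torques, N m; "eef_pos": TCP position; "tool_rot": TCP orientation; "ft_force": force on the tool from outside, world axes, zero at the start; "moment": the same for the moment, N m; "finger_gap": finger opening in m; "gripper_force": force on a finger pad.
Only numpy, scipy, OpenCV 4.12 (cv2) and the standard library are available. Lean on these libraries where they do the work, as an engineer would, in place of code of your own. Each camera call takes 0.05 s, during which the arm holds its last target. There are 200 camera calls.

TASK

Set the brush washer up for use: pick up the two nested lids together by the red knob, which belongs to the inner strainer lid, lower the pair gently onto the steel pot standing on the wooden pedestal until the strainer lid is fully seated, and let go of the knob. Then take the blue dust cover by its black collar and lift it straight off by itself, leaving the strainer lid seated in the pot, and finish while still holding the cover still and level, wholly above the top of the red knob (do not put it down). Keep the two lids together until they are seated, and leave the pot, the paint can, the jar and the tray where they stand.

Things in the scene. Friction and masses are not known exactly. Their poses are not given: they have to be found in the camera images.
- inner_lid: Inner strainer lid, aluminium, 0.18 kg, loose. From its underside up: plug 82 mm across, 12 mm high (foot bevelled to 74 mm); flange 104 mm across, 4 mm thick; central stem 20 mm across up to 76 mm. Origin: centre of the plug's underside, z up. Starts standing on the table on its plug. Seated, its flange rests on the pot's rim, its origin 78 mm above the pot's.
- knob_top (a point): Centre of the top of the inner lid's stem, 76 mm above that lid's origin. The top 24 mm of the 20 mm stem is the red knob. With the lids nested, 26 mm of stem stick out above the black collar.
- outer_lid: Blue dust cover, 0.2 kg, loose: plate 124 mm across, 4 mm thick, skirt hanging 14 mm below it (inside 114 mm across). Origin: centre of the plate's underside, z up. It starts nested: plate resting on the inner lid's flange, origin 16 mm above that lid's. Nothing locks the lids: lifting by the knob carries both, by the collar the cover alone.
- collar_top (a point): Centre of the top of the dust cover's black collar, 34 mm above the cover's origin. The collar is an upright tube, 36 mm outside, 26 mm inside, open through the plate, 30 mm high above it; the inner lid's stem stands in it with 3 mm of play all round.
- pot: The brush washer pot, steel with a green band, empty, about 0.9 kg, loose: outside diameter 98 mm, wall 4 mm (mouth 90 mm), 90 mm high. Origin: centre of its underside; z up. It stands on the pedestal, so its rim is 140 mm above the table.
- pedestal: Fixed wooden block 120 x 120 mm, 50 mm high. Origin: centre of its underside, on the table.
- paint_can: Paint can with a red label, 72 mm in diameter, 110 mm high; to be left alone. Origin: centre of its underside.
- jar: Small closed jar, 48 mm in diameter, 60 mm high; to be left alone. Origin: centre of its underside.
- paint_tray: Open green plastic tray, 110 x 170 x 30 mm; to be left alone. Origin: centre of its underside.
Things that resemble listed ones, but are neither listed nor needed, are in the scene too. Of the things that look like the outer_lid, the larger one is meant.

How it is judged:
On the way:
1. both lids sit nested on the pot, the strainer lid fully seated, and the knob has been let go (z of inner_lid in the frame of pot between 0.0755 and 0.0805 m and horizontal distance between inner_lid and pot below 0.007 m and angle between the z axis of inner_lid and the z axis of pot, either way round below 0.05 rad and z of outer_lid in the frame of inner_lid below 0.019 m and contact force between the fingers and inner_lid below 0.05 N), for 0.2 s.
At the end, for the whole second after the job is handed in: Strainer lid seated in the pot (2.5 mm in height, 7 mm off centre, 0.05 rad), untouched by the robot; pot upright, within 20 mm of its place; fingers hold the dust cover still, within 15 degrees of level, its skirt above the knob (lifted 74 mm or more), touching neither inner lid nor pot (z of inner_lid in the frame of pot between 0.0755 and 0.0805 m and horizontal distance between inner_lid and pot below 0.007 m and angle between the z axis of inner_lid and the z axis of pot, either way round below 0.05 rad and angle between pot's own z axis and vertical below 0.05 rad and distance of pot from where it was at the start of the episode below 0.02 m and z of outer_lid in the frame of inner_lid above 0.09 m and angle between outer_lid's own z axis and vertical below 0.26 rad and linear speed of outer_lid below 0.03 m/s and contact force between the fingers and outer_lid above 1 N and contact force between each of outer_lid, the arm, the fingers and inner_lid below 0.05 N and contact force between outer_lid and pot below 0.05 N and linear speed of inner_lid below 0.02 m/s); the arm keeps its last pose, push and grip.
It fails at once if the dust cover is parted from the strainer lid (over 6 mm) while the strainer lid is not seated in the pot (not (z of inner_lid in the frame of pot between 0.0755 and 0.0805 m and horizontal distance between inner_lid and pot below 0.007 m and angle between the z axis of inner_lid and the z axis of pot, either way round below 0.05 rad) and (z of outer_lid in the frame of inner_lid above 0.022 m or distance between outer_lid and inner_lid above 0.03 m)).
It fails at once if the lids are dropped (the strainer lid moves faster than 0.3 m/s outside the fingers) (linear speed of inner_lid above 0.3 m/s and contact force between the fingers and inner_lid below 0.02 N).
It fails at once if the pot is tipped or shoved by more than 30 mm (angle between pot's own z axis and vertical above 0.2 rad or distance of pot from where it was at the start of the episode above 0.03 m).
It fails at once if the paint can, the jar or the tray is disturbed by more than 20 mm (distance of any of paint_can, jar, paint_tray from where it was at the start of the episode above 0.02 m).
It also fails if it takes over 48 s, if anything falls off the work surface, if the arm or the gripper's body presses on something with over 40 N, if the wrist force passes 120 N, or if a joint passes its speed limit or range.

## Working session

There is one attempt and no reset: what is moved stays moved. The work goes in short steps, Python scripts to look and compute and a shell command to move; the robot and the scene stay as the last step left them, time stands still between calls to the robot, and variables do not carry over. Pictures are saved under pics/ and viewed, at most 10 in all, crops included, and the job is handed in when it is done.

```bash
ls; mkdir -p pics; python3 - <<'E'
from plant import arm, optics
import cv2, numpy as np
s=arm.read_state(); print({k:np.round(v,4).tolist() for k,v in s.items()})
ims=[]
for n in ("side","top"):
    c=optics.capture(n); np.savez(f"pics/{n}0.npz",**c); ims.append(c["image"][:,:,::-1]); print(n,c["xyz"],np.round(c["rotation"],3).tolist(),c["mtx"].tolist())
cv2.imwrite("pics/a_top.png",ims[1]);cv2.imwrite("pics/a_side.png",ims[0])
E
```

```text
pics
{'time_s': 0.0, 'q': [1.0139, 0.3595, 1.5114, 0.0, 1.2725, -0.1151], 'qd': [0.0002, 0.0008, -0.0013, 0.0001, -0.0006, -0.001], 'joint_torque': [0.002, -51.5385, -27.0722, 0.0677, 0.0351, -0.0001], 'eef_pos': [0.2562, 0.5418, 0.2218], 'tool_rot': [-0.0003, 0.2191, 0.9757, -0.0009], 'ft_force': [-0.4345, 0.2601, -0.4521], 'moment': [-0.0086, -0.0212, 0.0377], 'gripper_force': 0.0, 'finger_gap': 0.0879}
side [0.45409035 0.8894058  0.72170505] [0.046, -0.081, 0.892, -0.443] [[465.38790151743905, 0.0, 251.32654528953657], [0.0, 465.38790151743905, 195.3918193418872], [0.0, 0.0, 1.0]]
top [0.45451039 0.03845686 0.89883161] [0.062, -0.695, 0.713, -0.067] [[372.0098681129622, 0.0, 254.5135515819559], [0.0, 372.0098681129622, 192.77321821563635], [0.0, 0.0, 1.0]]
```

View pics/a_top.png

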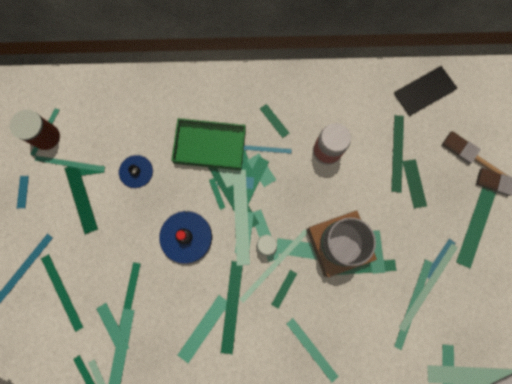

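View pics/a_side.png

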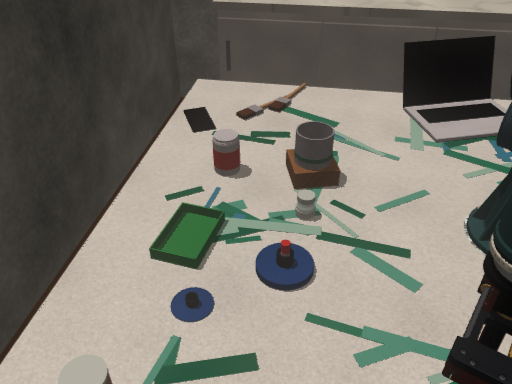

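The top view shows the lids at (185,237) with the red knob at (183,237), the pot at (348,242), the jar at (267,245), the tray at (210,146) and the can at (333,145). The smaller blue decoy is at (135,171). The side view shows the knob at (285,245) and the pot rim at (314,133).

```bash
cat > h.py <<'E'
import numpy as np, cv2
from scipy.spatial.transform import Rotation as R
from scipy.optimize import least_squares
def rot(c):
    q=c["rotation"]; q=np.asarray(q)
    return q if q.shape==(3,3) else R.from_quat(q,scalar_first=True).as_matrix()
def ray(c,uv,z):
    d=rot(c)@np.linalg.inv(c["mtx"])@np.array([uv[0],uv[1],1.]); return c["xyz"]+d*(z-c["xyz"][2])/d[2]
def cloud(c):
    h,w=c["z_map"].shape; u,v=np.meshgrid(np.arange(w),np.arange(h)); Z=c["z_map"]
    m=c["mtx"]; P=np.stack([(u-m[0,2])/m[0,0]*Z,(v-m[1,2])/m[1,1]*Z,Z],-1)
    return P@rot(c).T+c["xyz"]
def circ(p,r=None):
    f=(lambda a:np.hypot(*(p-a[:2]).T)-a[2]) if r is None else (lambda a:np.hypot(*(p-a).T)-r)
    x0=p.mean(0); x0=np.r_[x0,.05] if r is None else x0
    s=least_squares(f,x0,loss="soft_l1",f_scale=.002); return s.x
def blob(mask,near):
    n,l,st,ce=cv2.connectedComponentsWithStats(mask.astype(np.uint8))
    i=1+np.argmin(np.hypot(*(ce[1:]-near).T)+1000*(st[1:,4]<8)); return l==i,ce[i],st[i,4]
def masks(im):
    h=cv2.cvtColor(np.ascontiguousarray(im),cv2.COLOR_RGB2HSV); H,S,V=cv2.split(h)
    return ((H<8)|(H>172))&(S>150)&(V>90), (H>105)&(H<128)&(S>120)&(V>30)
E
python3 - <<'E'
from h import *
for n,kn,bl,pt in(("top",(183,237),(185,237),(348,242)),("side",(285,245),(285,265),(314,140))):
    c=dict(np.load(f"pics/{n}0.npz")); red,blue=masks(c["image"]); P=cloud(c)
    m,ce,a=blob(red,kn); print(n,"knob",ce,a,"z.064,.076",ray(c,ce,.064),ray(c,ce,.076))
    print(" knob cloud",np.median(P[m],0),P[m][:,2].max())
    m,ce,a=blob(blue,bl); k=cv2.findContours(m.astype(np.uint8),0,1)[0]; k=max(k,key=len)[:,0,:]
    q=np.array([ray(c,p,.018)[:2] for p in cv2.convexHull(k)[:,0]]); print(" cover circle",a,circ(q), "blue z",np.median(P[m][:,2]))
    win=np.zeros(P.shape[:2],bool); win[pt[1]-50:pt[1]+50,pt[0]-50:pt[0]+50]=1
    w=win&(P[...,2]>.130)&(P[...,2]<.150); print(" rim pts",w.sum(),np.percentile(P[w][:,2],[5,50,95]),circ(P[w][:,:2]),circ(P[w][:,:2],.047))
    # ground table height check
    print(" table z",np.median(P[...,2][(abs(P[...,2])<.02)]))
E
```

```text
top knob [180.46753247 234.76623377] 77 z.064,.076 [0.51802332 0.19773369 0.064     ] [0.51711037 0.19544422 0.076     ]
 knob cloud [0.51679995 0.19622036 0.07548984] 0.08061119057128685
 cover circle 1745 [0.51648145 0.19564768 0.05867476] blue z 0.02018249335297384
 rim pts 392 [0.13168362 0.13919177 0.1417948 ] [ 0.49097349 -0.1625392   0.04663683] [ 0.4909766  -0.16251331]
 table z 0.00025774083449270346
side knob [285.     242.6875] 48 z.064,.076 [0.5235436 0.1840683 0.064    ] [0.52227641 0.19693737 0.076     ]
 knob cloud [0.52234592 0.19653577 0.07558603] 0.07751287159461195
 cover circle 1359 [0.52280221 0.19433949 0.05940864] blue z 0.019358794250400213
 rim pts 311 [0.13044811 0.13626204 0.14017487] [ 0.49481588 -0.1625783   0.04695175] [ 0.49481633 -0.16258338]
 table z -0.0004018410316026788
```

```bash
python3 -m inch '[{"tx":-0.04,"ty":-0.02,"grip":1},{"tx":-0.08,"ty":-0.04},{"tx":-0.12,"ty":-0.06},{"tx":-0.155,"ty":-0.08},{"tx":-0.19,"ty":-0.1},{"tx":-0.225,"ty":-0.12},{"tx":-0.26,"ty":-0.14},{"tx":-0.295,"ty":-0.155},{"tx":-0.33,"ty":-0.17},{"tx":-0.36,"ty":-0.187},{"tx":-0.386,"ty":-0.201},{"tx":-0.386,"ty":-0.201}]'
python3 -m inch '[{"tz":0.02,"grip":0},{"tz":0.02},{"tz":0.02},{"tz":0.02}]'
python3 - <<'E'
from h import *
from plant import arm,optics
s=arm.read_state(); print(s["eef_pos"],s["tool_rot"],s["finger_gap"],s["ft_force"])
c=optics.capture("wrist"); np.savez("pics/w1.npz",**c); print(c["xyz"],c["rotation"])
cv2.imwrite("pics/w1.png",c["image"][:,:,::-1])
red,blue=masks(c["image"]); P=cloud(c)
n,l,st,ce=cv2.connectedComponentsWithStats(red.astype(np.uint8))
for i in range(1,n):
    if st[i,4]>30: print(st[i],ce[i],ray(c,ce[i],.076),np.median(P[l==i],0))
E
```

```text
[0.25622829 0.54187662 0.22190717] [-2.67542285e-04  2.19126268e-01  9.75696179e-01 -7.56794077e-04] 0.08735394862804201 [ 0.26770804 -0.27121085  0.08421432]
[0.18394635 0.57738391 0.38329671] [0.12279816 0.83588264 0.52952501 0.07631575]validation failed for argument at $[0]...
validation failed for argument at $[0]...
```

View pics/w1.png

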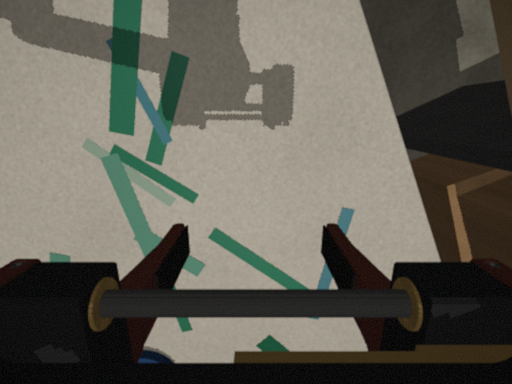

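The wrist view shows bare table because the move was refused. The rows probably need every key.

```bash
python3 -m inch '[{"tx":-0.02,"ty":-0.01,"tz":0,"wx":0,"wy":0,"wz":0,"grip":1}]'; python3 -m inch '[{"tx":-0.02,"ty":-0.01,"tz":0.0,"wx":0.0,"wy":0.0,"wz":0.0,"grip":1.0}]' 10 ; python3 -m inch --help
```

```text
time_s: 0.23
eef_pos: [0.2688, 0.5267, 0.2223]
tool_rot: [-0.001, 0.218, 0.976, 0.001]
ft_force: [0.6, 0.5, -0.8]
finger_gap: 0.0877
gripper_force: 0.0
time_s: 0.32
eef_pos: [0.2837, 0.5072, 0.2222]
tool_rot: [-0.0, 0.218, 0.976, -0.0]
ft_force: [1.0, 0.0, 0.0]
finger_gap: 0.0879
gripper_force: 0.0invalid input: not JSON, or not a number
```

```bash
python3 -m inch '[{"tx":-0.035,"ty":-0.018,"tz":0,"wx":0,"wy":0,"wz":0,"grip":1},{"tx":-0.07,"ty":-0.036,"tz":0,"wx":0,"wy":0,"wz":0,"grip":1},{"tx":-0.105,"ty":-0.055,"tz":0,"wx":0,"wy":0,"wz":0,"grip":0.5},{"tx":-0.14,"ty":-0.073,"tz":0,"wx":0,"wy":0,"wz":0,"grip":0.5},{"tx":-0.175,"ty":-0.091,"tz":0,"wx":0,"wy":0,"wz":0,"grip":0.2},{"tx":-0.21,"ty":-0.11,"tz":0,"wx":0,"wy":0,"wz":0,"grip":0.2},{"tx":-0.245,"ty":-0.128,"tz":0,"wx":0,"wy":0,"wz":0,"grip":0.2},{"tx":-0.28,"ty":-0.146,"tz":0.01,"wx":0,"wy":0,"wz":0,"grip":0.2},{"tx":-0.31,"ty":-0.162,"tz":0.02,"wx":0,"wy":0,"wz":0,"grip":0.2},{"tx":-0.335,"ty":-0.175,"tz":0.02,"wx":0,"wy":0,"wz":0,"grip":0.2},{"tx":-0.346,"ty":-0.181,"tz":0.02,"wx":0,"wy":0,"wz":0,"grip":0.2},{"tx":-0.346,"ty":-0.181,"tz":0.02,"wx":0,"wy":0,"wz":0,"grip":0.2}]'
python3 - <<'E'
from h import *
from plant import arm,optics
s=arm.read_state(); print(s["eef_pos"],s["tool_rot"],s["finger_gap"],s["ft_force"])
c=optics.capture("wrist"); np.savez("pics/w2.npz",**c); print(c["xyz"],c["rotation"])
cv2.imwrite("pics/w2.png",c["image"][:,:,::-1])
red,blue=masks(c["image"]); P=cloud(c)
n,l,st,ce=cv2.connectedComponentsWithStats(red.astype(np.uint8))
for i in range(1,n):
    if st[i,4]>30: print(st[i],ce[i],ray(c,ce[i],.076),np.median(P[l==i],0))
E
```

```text
time_s: 1.32
eef_pos: [0.5211, 0.1936, 0.2024]
tool_rot: [0.0, 0.221, 0.975, -0.0]
ft_force: [-0.5, -0.1, 1.0]
finger_gap: 0.0527
gripper_force: 0.0
[0.52106237 0.19363727 0.2024033 ] [ 1.83115040e-04  2.20672421e-01  9.75347930e-01 -2.55132576e-04] 0.05267844340442639 [-0.53001106 -0.12121733  1.01399745]
[0.44871192 0.22924656 0.36373442] [0.12286003 0.83675494 0.52806272 0.07678774]
[247 177  18  18 258] [255.21317829 185.45736434] [0.51649794 0.19680854 0.076     ] [0.51691859 0.19662278 0.07497673]
```

View pics/w2.png

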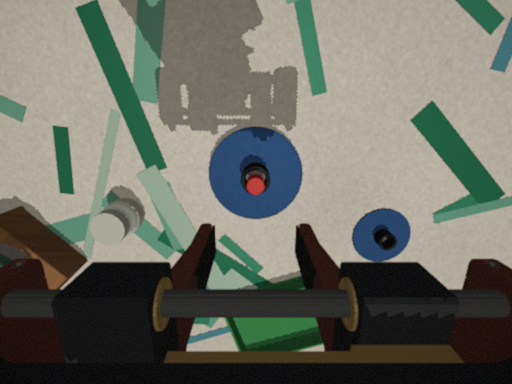

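The wrist view shows the knob at (255,185), centred between the fingers across columns, with the pot's pedestal to the left. Next I descend onto the knob.

```bash
python3 -m inch '[{"tx":0.004,"ty":0.001,"tz":0.03,"wx":0,"wy":0,"wz":0,"grip":0.2},{"tx":0.004,"ty":0.001,"tz":0.06,"wx":0,"wy":0,"wz":0,"grip":0.2},{"tx":0.004,"ty":0.001,"tz":0.09,"wx":0,"wy":0,"wz":0,"grip":0.2},{"tx":0.004,"ty":0.001,"tz":0.11,"wx":0,"wy":0,"wz":0,"grip":0.2},{"tx":0.004,"ty":0.001,"tz":0.125,"wx":0,"wy":0,"wz":0,"grip":0.2},{"tx":0.004,"ty":0.001,"tz":0.135,"wx":0,"wy":0,"wz":0,"grip":0.2},{"tx":0.004,"ty":0.001,"tz":0.142,"wx":0,"wy":0,"wz":0,"grip":0.2},{"tx":0.004,"ty":0.001,"tz":0.148,"wx":0,"wy":0,"wz":0,"grip":0.2},{"tx":0.004,"ty":0.001,"tz":0.148,"wx":0,"wy":0,"wz":0,"grip":0.2},{"tx":0.004,"ty":0.001,"tz":0.148,"wx":0,"wy":0,"wz":0,"grip":0.2}]'
python3 - <<'E'
from h import *
from plant import optics
a=optics.capture("side")["image"]; b=optics.capture("wrist")["image"]
cv2.imwrite("pics/g1.png",np.hstack([cv2.resize(a[190:310,220:380],(400,300)),cv2.resize(b[80:320,96:416],(400,300))])[:,:,::-1])
E
```

```text
time_s: 2.2
eef_pos: [0.5166, 0.1986, 0.0551]
tool_rot: [0.0, 0.219, 0.976, 0.0]
ft_force: [-0.2, 0.1, 0.9]
finger_gap: 0.0529
gripper_force: 0.0
```

View pics/g1.png

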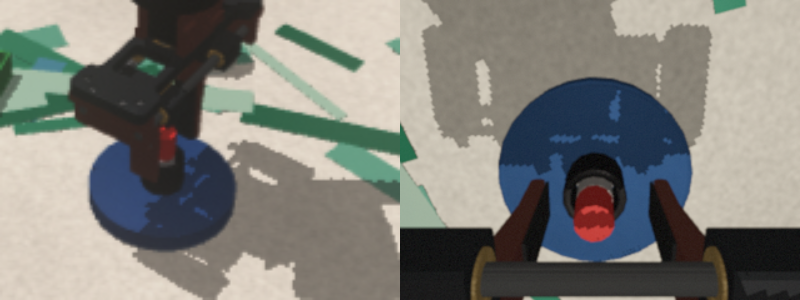

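The side view shows the fingers straddling the red knob above the collar. In the wrist view (right half) the knob at (595,200) lies midway between the fingertips. I'll go 2 mm lower and close.

```bash
python3 -m inch '[{"tx":-0.001,"ty":0,"tz":0.002,"wx":0,"wy":0,"wz":0,"grip":0.0},{"tx":-0.001,"ty":0,"tz":0.002,"wx":0,"wy":0,"wz":0,"grip":-0.4},{"tx":-0.001,"ty":0,"tz":0.002,"wx":0,"wy":0,"wz":0,"grip":-1},{"tx":-0.001,"ty":0,"tz":0.002,"wx":0,"wy":0,"wz":0,"grip":-1},{"tx":-0.001,"ty":0,"tz":0.002,"wx":0,"wy":0,"wz":0,"grip":-1},{"tx":-0.001,"ty":0,"tz":0.002,"wx":0,"wy":0,"wz":0,"grip":-1}]' 30
```

```text
time_s: 2.8
eef_pos: [0.5168, 0.1973, 0.0526]
tool_rot: [-0.0, 0.219, 0.976, -0.001]
ft_force: [-0.5, -2.9, 2.2]
finger_gap: 0.0197
gripper_force: 30.0
```

```bash
python3 -m inch '[{"tx":0,"ty":0,"tz":-0.003,"wx":0,"wy":0,"wz":0,"grip":-1},{"tx":0,"ty":0,"tz":-0.008,"wx":0,"wy":0,"wz":0,"grip":-1},{"tx":0,"ty":0,"tz":-0.018,"wx":0,"wy":0,"wz":0,"grip":-1},{"tx":0,"ty":0,"tz":-0.033,"wx":0,"wy":0,"wz":0,"grip":-1},{"tx":0,"ty":0,"tz":-0.05,"wx":0,"wy":0,"wz":0,"grip":-1},{"tx":0,"ty":0,"tz":-0.07,"wx":0,"wy":0,"wz":0,"grip":-1},{"tx":0,"ty":0,"tz":-0.09,"wx":0,"wy":0,"wz":0,"grip":-1},{"tx":0,"ty":0,"tz":-0.11,"wx":0,"wy":0,"wz":0,"grip":-1},{"tx":0,"ty":0,"tz":-0.13,"wx":0,"wy":0,"wz":0,"grip":-1},{"tx":0,"ty":0,"tz":-0.15,"wx":0,"wy":0,"wz":0,"grip":-1},{"tx":0,"ty":0,"tz":-0.162,"wx":0,"wy":0,"wz":0,"grip":-1},{"tx":0,"ty":0,"tz":-0.17,"wx":0,"wy":0,"wz":0,"grip":-1}]'
python3 -m inch '[{"tx":0,"ty":0,"tz":0,"wx":0,"wy":0,"wz":0,"grip":-1},{"tx":0,"ty":0,"tz":0,"wx":0,"wy":0,"wz":0,"grip":-1}]'
python3 - <<'E'
from h import *
from plant import arm,optics
s=arm.read_state(); print(s["eef_pos"],s["tool_rot"])
for n in("side","top"):
    c=optics.capture(n); np.savez(f"pics/{n}2.npz",**c); P=cloud(c); red,blue=masks(c["image"])
    m=blue&(P[...,2]>.1); print(n,m.sum(),"blue z pct",np.percentile(P[m][:,2],[5,25,50,75,95]), P[m].mean(0))
    if n=="side": cv2.imwrite("pics/s2.png",c["image"][:,:,::-1])
    m2=m&(abs(P[...,2]-np.median(P[m][:,2]))<.012); q=P[m2]; A=np.c_[q[:,:2]-q[:,:2].mean(0),np.ones(len(q))]; print(" slope",np.linalg.lstsq(A,q[:,2],rcond=None)[0])
    k=max(cv2.findContours(m.astype(np.uint8),0,1)[0],key=len)[:,0,:]; hz=np.median(q[:,2])
    h=np.array([ray(c,p,hz-.003)[:2] for p in cv2.convexHull(k)[:,0]]); print(" circle",circ(h),circ(h,.062))
E
```

```text
time_s: 3.8
eef_pos: [0.5178, 0.1981, 0.2251]
tool_rot: [0.001, 0.219, 0.976, 0.001]
ft_force: [-0.3, -0.9, -5.1]
finger_gap: 0.0192
gripper_force: 30.0
time_s: 3.97
eef_pos: [0.517, 0.1978, 0.2228]
tool_rot: [0.0, 0.219, 0.976, 0.0]
ft_force: [-1.0, 0.6, -5.0]
finger_gap: 0.0196
gripper_force: 30.0
[0.51704281 0.19781977 0.22278115] [1.16015780e-04 2.19075093e-01 9.75707993e-01 5.23232770e-05]
side 839 blue z pct [0.18809935 0.18900672 0.1895836  0.19024924 0.19133993] [0.54559972 0.20902972 0.19215101]
 slope [ 0.00070845 -0.00131603  0.18961423]
 circle [0.5318561  0.19232813 0.05308298] [0.52070651 0.19134425]
top 712 blue z pct [0.18782296 0.18889747 0.1897374  0.19060064 0.19306314] [0.5253572  0.18116282 0.20567373]
 slope [-0.00706486 -0.00902062  0.18967604]
 circle [0.51771436 0.19724863 0.05829979] [0.51379047 0.19909028]
```

View pics/s2.png

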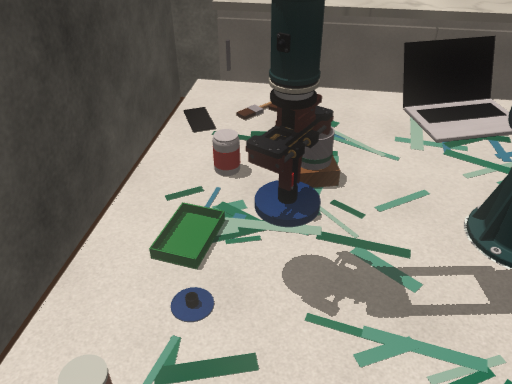

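The side view shows both lids hanging level together under the gripper at (287,202), and the pot undisturbed. I'll carry them over the pot.

```bash
python3 -m inch '[{"tx":-0.002,"ty":-0.005,"tz":0,"wx":0,"wy":0,"wz":0,"grip":-1},{"tx":-0.006,"ty":-0.015,"tz":0,"wx":0,"wy":0,"wz":0,"grip":-1},{"tx":-0.012,"ty":-0.031,"tz":0,"wx":0,"wy":0,"wz":0,"grip":-1},{"tx":-0.02,"ty":-0.052,"tz":0,"wx":0,"wy":0,"wz":0,"grip":-1},{"tx":-0.029,"ty":-0.075,"tz":0,"wx":0,"wy":0,"wz":0,"grip":-1},{"tx":-0.038,"ty":-0.099,"tz":0,"wx":0,"wy":0,"wz":0,"grip":-1},{"tx":-0.047,"ty":-0.123,"tz":0,"wx":0,"wy":0,"wz":0,"grip":-1},{"tx":-0.056,"ty":-0.147,"tz":0,"wx":0,"wy":0,"wz":0,"grip":-1},{"tx":-0.065,"ty":-0.17,"tz":0,"wx":0,"wy":0,"wz":0,"grip":-1},{"tx":-0.074,"ty":-0.193,"tz":0,"wx":0,"wy":0,"wz":0,"grip":-1},{"tx":-0.083,"ty":-0.216,"tz":0,"wx":0,"wy":0,"wz":0,"grip":-1},{"tx":-0.092,"ty":-0.239,"tz":0,"wx":0,"wy":0,"wz":0,"grip":-1}]'
python3 -m inch '[{"tx":-0.009,"ty":-0.024,"tz":0,"wx":0,"wy":0,"wz":0,"grip":-1},{"tx":-0.018,"ty":-0.047,"tz":0,"wx":0,"wy":0,"wz":0,"grip":-1},{"tx":-0.026,"ty":-0.067,"tz":0,"wx":0,"wy":0,"wz":0,"grip":-1},{"tx":-0.032,"ty":-0.083,"tz":0,"wx":0,"wy":0,"wz":0,"grip":-1},{"tx":-0.036,"ty":-0.093,"tz":0,"wx":0,"wy":0,"wz":0,"grip":-1},{"tx":-0.037,"ty":-0.097,"tz":0,"wx":0,"wy":0,"wz":0,"grip":-1},{"tx":-0.037,"ty":-0.097,"tz":0,"wx":0,"wy":0,"wz":0,"grip":-1},{"tx":-0.037,"ty":-0.097,"tz":0,"wx":0,"wy":0,"wz":0,"grip":-1}]'
python3 - <<'E'
from h import *
from plant import arm,optics
s=arm.read_state(); print(s["eef_pos"],s["tool_rot"])
ims=[]
for n in("side","wrist"):
    c=optics.capture(n); np.savez(f"pics/{n}3.npz",**c); P=cloud(c); red,blue=masks(c["image"]); ims.append(c["image"])
    m=blue&(P[...,2]>.1)&(P[...,2]<.25); m,_,_=blob(m,np.argwhere(m)[:,::-1].mean(0)); hz=np.median(P[m][:,2])
    k=max(cv2.findContours(m.astype(np.uint8),0,1)[0],key=len)[:,0,:]
    h=np.array([ray(c,p,hz-.003)[:2] for p in cv2.convexHull(k)[:,0]]); print(n,m.sum(),hz," circle",circ(h),circ(h,.062))
    # pot wall points below rim
    w=(P[...,2]>.06)&(P[...,2]<.135)&(np.hypot(P[...,0]-.493,P[...,1]+.163)<.07); q=P[w][:,:2]; 
    if len(q)>30: print(" wall",len(q),circ(q,.049))
cv2.imwrite("pics/p3.png",np.hstack([cv2.resize(ims[0][60:240,230:390],(400,450)),cv2.resize(ims[1],(400,450))])[:,:,::-1])
E
```

```text
time_s: 5.07
eef_pos: [0.4972, -0.0595, 0.2222]
tool_rot: [-0.001, 0.219, 0.976, -0.0]
ft_force: [-0.1, 0.0, -5.7]
finger_gap: 0.0194
gripper_force: 30.0
time_s: 5.73
eef_pos: [0.4898, -0.1606, 0.2224]
tool_rot: [-0.0, 0.219, 0.976, 0.0]
ft_force: [-0.8, -0.4, -5.1]
finger_gap: 0.0193
gripper_force: 30.0
[ 0.4897813  -0.16057656  0.22241379] [-4.33524841e-04  2.19325979e-01  9.75651485e-01  3.27040859e-04]
side 311 0.18902829977230917  circle [ 0.51140676 -0.16739478  0.04811354] [ 0.49343175 -0.16899435]
 wall 1205 [ 0.49491132 -0.16395669]
wrist 11869 0.1892696880291512  circle [ 0.49050472 -0.15998719  0.06138306] [ 0.4909596  -0.16026865]
```

View pics/p3.png

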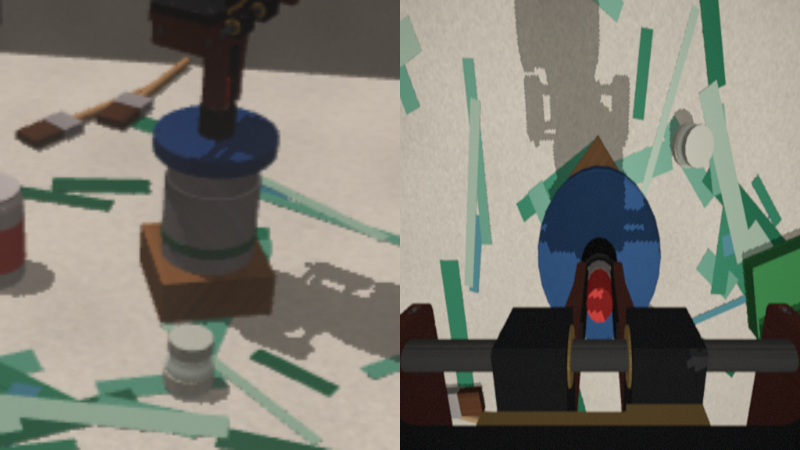

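The left half shows the cover at (215,140) above the pot rim at (211,185), nearly concentric. The right half shows both lids held level. One check on the offset along x from the side view.

```bash
python3 - <<'E'
from h import *
c=dict(np.load("pics/side3.npz")); P=cloud(c)
near=np.hypot(P[...,0]-.493,P[...,1]+.163)<.075
def ext(m):
    m=cv2.morphologyEx(m.astype(np.uint8),cv2.MORPH_OPEN,np.ones((3,3))); v,u=np.where(m); return u.min(),u.max()
cov=near&(P[...,2]>.172)&(P[...,2]<.192); pot=near&(P[...,2]>.118)&(P[...,2]<.135); pot2=near&(P[...,2]>.06)&(P[...,2]<.09)
K=rot(c); M=c["mtx"]
def col(x,y,z):
    p=K.T@(np.array([x,y,z])-c["xyz"]); return (M@p)[0]/p[2]
for n,m,z,r in(("cover",cov,.18,.062),("pot",pot,.127,.049),("pot2",pot2,.075,.049)):
    a,b=ext(m)
    # circle tangent columns -> solve x for given y=-.1625
    t=np.linspace(0,2*np.pi,180)
    f=lambda x:[min(col(x+r*np.cos(k),-.1625+r*np.sin(k),z) for k in t)-a+.5, max(col(x+r*np.cos(k),-.1625+r*np.sin(k),z) for k in t)-b-.5]
    s=least_squares(lambda x:f(x[0]),[.493]); print(n,a,b,s.x,s.fun)
for n,m in(("cover wall",near&(P[...,2]>.174)&(P[...,2]<.186)),("pot wall",pot)):
    q=P[m][:,:2]; print(n,len(q),circ(q,.062 if n[0]=="c" else .049))
E
```

```text
cover 291 341 [0.4953122] [ 0.35566542 -0.34586526]
pot 296 333 [0.49512605] [-0.33356312  0.32684756]
pot2 295 332 [0.49399373] [ 0.17050183 -0.16715597]
cover wall 226 [ 0.49517899 -0.16204149]
pot wall 267 [ 0.49491392 -0.16442492]
```

Offset is about 0–1 mm. Lowering.

```bash
python3 -m inch '[{"tx":0,"ty":-0.001,"tz":0.003,"wx":0,"wy":0,"wz":0,"grip":-1},{"tx":0,"ty":-0.001,"tz":0.009,"wx":0,"wy":0,"wz":0,"grip":-1},{"tx":0,"ty":-0.001,"tz":0.015,"wx":0,"wy":0,"wz":0,"grip":-1},{"tx":0,"ty":-0.001,"tz":0.02,"wx":0,"wy":0,"wz":0,"grip":-1},{"tx":0,"ty":-0.001,"tz":0.024,"wx":0,"wy":0,"wz":0,"grip":-1},{"tx":0,"ty":-0.001,"tz":0.027,"wx":0,"wy":0,"wz":0,"grip":-1},{"tx":0,"ty":-0.001,"tz":0.029,"wx":0,"wy":0,"wz":0,"grip":-1},{"tx":0,"ty":-0.001,"tz":0.031,"wx":0,"wy":0,"wz":0,"grip":-1},{"tx":0,"ty":-0.001,"tz":0.033,"wx":0,"wy":0,"wz":0,"grip":-1},{"tx":0,"ty":-0.001,"tz":0.035,"wx":0,"wy":0,"wz":0,"grip":-1},{"tx":0,"ty":-0.001,"tz":0.036,"wx":0,"wy":0,"wz":0,"grip":-1},{"tx":0,"ty":-0.001,"tz":0.036,"wx":0,"wy":0,"wz":0,"grip":-1}]'
```

```text
time_s: 6.83
eef_pos: [0.4896, -0.1619, 0.1865]
tool_rot: [-0.0, 0.219, 0.976, -0.0]
ft_force: [-0.8, -0.4, -4.8]
finger_gap: 0.0191
gripper_force: 30.0
```

```bash
python3 -m inch '[{"tx":0,"ty":0,"tz":0.001,"wx":0,"wy":0,"wz":0,"grip":-1},{"tx":0,"ty":0,"tz":0.002,"wx":0,"wy":0,"wz":0,"grip":-1},{"tx":0,"ty":0,"tz":0.003,"wx":0,"wy":0,"wz":0,"grip":-1},{"tx":0,"ty":0,"tz":0.004,"wx":0,"wy":0,"wz":0,"grip":-1},{"tx":0,"ty":0,"tz":0.0045,"wx":0,"wy":0,"wz":0,"grip":-1},{"tx":0,"ty":0,"tz":0.005,"wx":0,"wy":0,"wz":0,"grip":-1},{"tx":0,"ty":0,"tz":0.005,"wx":0,"wy":0,"wz":0,"grip":-1}]'
python3 -m inch '[{"tx":0,"ty":0,"tz":0.0005,"wx":0,"wy":0,"wz":0,"grip":-1},{"tx":0,"ty":0,"tz":0.0005,"wx":0,"wy":0,"wz":0,"grip":-1},{"tx":0,"ty":0,"tz":0.001,"wx":0,"wy":0,"wz":0,"grip":-1},{"tx":0,"ty":0,"tz":0.001,"wx":0,"wy":0,"wz":0,"grip":-1}]'
```

```text
time_s: 7.42
eef_pos: [0.4897, -0.162, 0.1816]
tool_rot: [-0.0, 0.219, 0.976, -0.0]
ft_force: [0.8, -0.6, -4.3]
finger_gap: 0.0195
gripper_force: 30.0
time_s: 7.75
eef_pos: [0.4898, -0.162, 0.1806]
tool_rot: [0.0, 0.219, 0.976, -0.0]
ft_force: [-0.1, 0.1, -4.5]
finger_gap: 0.0193
gripper_force: 30.0
```

Still carrying the weight, so I continue in half-millimetre steps.

```bash
for i in 1; do python3 -m inch '[{"tx":0,"ty":0,"tz":0.0005,"wx":0,"wy":0,"wz":0,"grip":-1},{"tx":0,"ty":0,"tz":0.0005,"wx":0,"wy":0,"wz":0,"grip":-1},{"tx":0,"ty":0,"tz":0.001,"wx":0,"wy":0,"wz":0,"grip":-1},{"tx":0,"ty":0,"tz":0.001,"wx":0,"wy":0,"wz":0,"grip":-1}]'; done
```

```text
time_s: 8.08
eef_pos: [0.4898, -0.1622, 0.1804]
tool_rot: [0.0, 0.219, 0.976, -0.0]
ft_force: [-3.0, -0.2, 4.4]
finger_gap: 0.0197
gripper_force: 30.0
```

Seated: the load has transferred. Now I release.

```bash
python3 -m inch '[{"tx":0,"ty":0,"tz":-0.0005,"wx":0,"wy":0,"wz":0,"grip":-1},{"tx":0,"ty":0,"tz":-0.0005,"wx":0,"wy":0,"wz":0,"grip":-0.4},{"tx":0,"ty":0,"tz":-0.0005,"wx":0,"wy":0,"wz":0,"grip":-0.2},{"tx":0,"ty":0,"tz":-0.0005,"wx":0,"wy":0,"wz":0,"grip":0.2},{"tx":0,"ty":0,"tz":-0.0005,"wx":0,"wy":0,"wz":0,"grip":0.4},{"tx":0,"ty":0,"tz":-0.0005,"wx":0,"wy":0,"wz":0,"grip":0.4},{"tx":0,"ty":0,"tz":-0.0005,"wx":0,"wy":0,"wz":0,"grip":0.4}]' 5
python3 - <<'E'
from h import *
from plant import arm,optics
s=arm.read_state(); print(s["eef_pos"],s["finger_gap"],s["ft_force"])
ims=[]
for n in("side","wrist"):
    c=optics.capture(n); P=cloud(c); red,blue=masks(c["image"]); ims.append(c["image"])
    m=blue&(P[...,2]>.1)&(P[...,2]<.16); m,_,_=blob(m,np.argwhere(m)[:,::-1].mean(0)); q=P[m]
    k=max(cv2.findContours(m.astype(np.uint8),0,1)[0],key=len)[:,0,:]; hz=np.median(q[:,2])
    h=np.array([ray(c,p,hz-.003)[:2] for p in cv2.convexHull(k)[:,0]])
    A=np.c_[q[:,:2]-q[:,:2].mean(0),np.ones(len(q))]; print(n,hz,circ(h,.062),np.linalg.lstsq(A,q[:,2],rcond=None)[0])
    m=red&(P[...,2]>.17)&(P[...,2]<.215); print(" knob",m.sum(),np.median(P[m],0),np.percentile(P[m][:,2],95))
cv2.imwrite("pics/p4.png",np.hstack([cv2.resize(ims[0][60:240,230:390],(400,450)),cv2.resize(ims[1][120:354,150:358],(400,450))])[:,:,::-1])
E
```

```text
time_s: 8.67
eef_pos: [0.4899, -0.162, 0.1802]
tool_rot: [0.0, 0.219, 0.976, -0.0]
ft_force: [-1.2, 0.4, -0.2]
finger_gap: 0.0561
gripper_force: 0.0
[ 0.48986156 -0.16200658  0.18018363] 0.056129388540870455 [-1.18965161  0.42682861 -0.17896016]
side 0.14712912061521854 [ 0.49282616 -0.16841029] [-0.00530629  0.00375196  0.14710393]
 knob 11 [ 0.49188253 -0.16076006  0.20334354] 0.2051350728360848
wrist 0.14727224539506 [ 0.49087395 -0.16189156] [ 0.00031041 -0.00094743  0.14728223]
 knob 1072 [ 0.48709747 -0.15987532  0.20302081] 0.20413156163936208
```

View pics/p4.png

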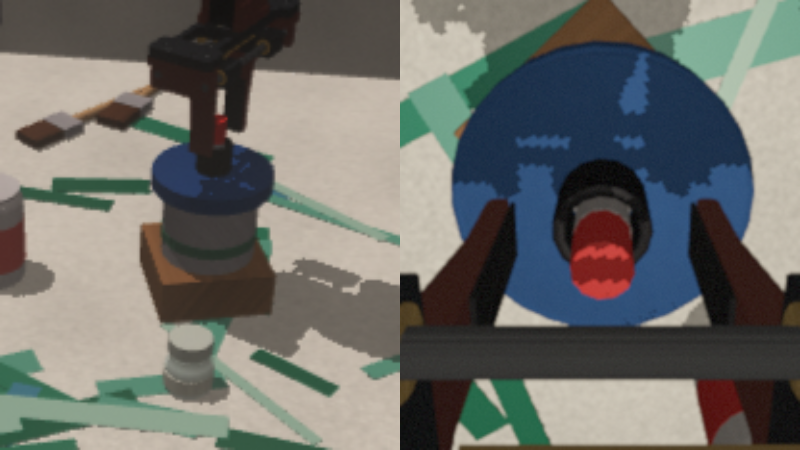

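The left half shows the lids sitting level on the pot with the knob free at (221,128). The right half shows the collar at (602,210), centred between the open fingers. I go down around the collar and grip.

```bash
python3 -m inch '[{"tx":0,"ty":0,"tz":0.004,"wx":0,"wy":0,"wz":0,"grip":0.4},{"tx":0,"ty":0,"tz":0.01,"wx":0,"wy":0,"wz":0,"grip":0.4},{"tx":0,"ty":0,"tz":0.017,"wx":0,"wy":0,"wz":0,"grip":0.4},{"tx":0,"ty":0,"tz":0.022,"wx":0,"wy":0,"wz":0,"grip":0.4},{"tx":0,"ty":0,"tz":0.026,"wx":0,"wy":0,"wz":0,"grip":0.4},{"tx":0,"ty":0,"tz":0.028,"wx":0,"wy":0,"wz":0,"grip":0.4},{"tx":0,"ty":0,"tz":0.028,"wx":0,"wy":0,"wz":0,"grip":0.4}]' 
python3 -m inch '[{"tx":0,"ty":0,"tz":0,"wx":0,"wy":0,"wz":0,"grip":0},{"tx":0,"ty":0,"tz":0,"wx":0,"wy":0,"wz":0,"grip":-0.1},{"tx":0,"ty":0,"tz":0,"wx":0,"wy":0,"wz":0,"grip":-1},{"tx":0,"ty":0,"tz":0,"wx":0,"wy":0,"wz":0,"grip":-1},{"tx":0,"ty":0,"tz":0,"wx":0,"wy":0,"wz":0,"grip":-1}]' 20
```

```text
time_s: 9.35
eef_pos: [0.4893, -0.1618, 0.1514]
tool_rot: [-0.001, 0.219, 0.976, 0.0]
ft_force: [0.3, 0.3, 0.1]
finger_gap: 0.0616
gripper_force: 0.0
time_s: 9.77
eef_pos: [0.49, -0.1621, 0.1524]
tool_rot: [0.0, 0.219, 0.976, -0.0]
ft_force: [-0.5, -0.3, 1.0]
finger_gap: 0.0362
gripper_force: 20.0
```

Collar held (36.2 mm). Now I lift slowly, straight up.

```bash
python3 -m inch '[{"tx":0,"ty":0,"tz":-0.001,"wx":0,"wy":0,"wz":0,"grip":-1},{"tx":0,"ty":0,"tz":-0.003,"wx":0,"wy":0,"wz":0,"grip":-1},{"tx":0,"ty":0,"tz":-0.006,"wx":0,"wy":0,"wz":0,"grip":-1},{"tx":0,"ty":0,"tz":-0.01,"wx":0,"wy":0,"wz":0,"grip":-1},{"tx":0,"ty":0,"tz":-0.015,"wx":0,"wy":0,"wz":0,"grip":-1},{"tx":0,"ty":0,"tz":-0.021,"wx":0,"wy":0,"wz":0,"grip":-1},{"tx":0,"ty":0,"tz":-0.027,"wx":0,"wy":0,"wz":0,"grip":-1},{"tx":0,"ty":0,"tz":-0.033,"wx":0,"wy":0,"wz":0,"grip":-1},{"tx":0,"ty":0,"tz":-0.039,"wx":0,"wy":0,"wz":0,"grip":-1},{"tx":0,"ty":0,"tz":-0.045,"wx":0,"wy":0,"wz":0,"grip":-1},{"tx":0,"ty":0,"tz":-0.049,"wx":0,"wy":0,"wz":0,"grip":-1},{"tx":0,"ty":0,"tz":-0.05,"wx":0,"wy":0,"wz":0,"grip":-1}]'
python3 -m inch '[{"tx":0,"ty":0,"tz":-0.004,"wx":0,"wy":0,"wz":0,"grip":-1},{"tx":0,"ty":0,"tz":-0.01,"wx":0,"wy":0,"wz":0,"grip":-1},{"tx":0,"ty":0,"tz":-0.017,"wx":0,"wy":0,"wz":0,"grip":-1},{"tx":0,"ty":0,"tz":-0.025,"wx":0,"wy":0,"wz":0,"grip":-1},{"tx":0,"ty":0,"tz":-0.033,"wx":0,"wy":0,"wz":0,"grip":-1},{"tx":0,"ty":0,"tz":-0.04,"wx":0,"wy":0,"wz":0,"grip":-1},{"tx":0,"ty":0,"tz":-0.046,"wx":0,"wy":0,"wz":0,"grip":-1},{"tx":0,"ty":0,"tz":-0.05,"wx":0,"wy":0,"wz":0,"grip":-1},{"tx":0,"ty":0,"tz":-0.05,"wx":0,"wy":0,"wz":0,"grip":-1},{"tx":0,"ty":0,"tz":-0.05,"wx":0,"wy":0,"wz":0,"grip":-1},{"tx":0,"ty":0,"tz":-0.05,"wx":0,"wy":0,"wz":0,"grip":-1},{"tx":0,"ty":0,"tz":-0.05,"wx":0,"wy":0,"wz":0,"grip":-1}]'
python3 - <<'E'
from h import *
from plant import optics
c=optics.capture("side"); P=cloud(c); red,blue=masks(c["image"])
m=blue&(P[...,2]>.2)&(P[...,2]<.3)&(P[...,1]<-.08); q=P[m]; print("blue z",m.sum(),np.percentile(q[:,2],[5,50,95]))
m=red&(abs(P[...,0]-.493)<.03)&(abs(P[...,1]+.16)<.03); print("knob",m.sum(),np.median(P[m],0) if m.any() else 0)
cv2.imwrite("pics/p5.png",cv2.resize(c["image"][20:240,200:400],(500,550))[:,:,::-1])
E
```

```text
time_s: 10.77
eef_pos: [0.4903, -0.1622, 0.2032]
tool_rot: [0.001, 0.219, 0.976, -0.0]
ft_force: [-0.0, -0.1, -2.4]
finger_gap: 0.0365
gripper_force: 20.0
time_s: 11.77
eef_pos: [0.4894, -0.1618, 0.2517]
tool_rot: [-0.0, 0.219, 0.976, 0.0]
ft_force: [-0.3, 0.6, -2.3]
finger_gap: 0.0361
gripper_force: 20.0
blue z 269 [0.24485063 0.24634924 0.24772101]
knob 0 0
```

View pics/p5.png

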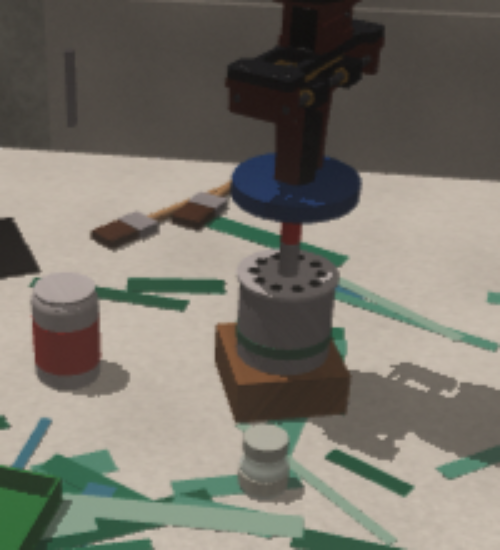

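The cover at (296,187) is held level above the knob at (290,232). The strainer lid is flat on the pot at (288,272), and the load of about 2.3 N is the cover alone. It has been lifted 99 mm, so I hand in.

```bash
python3 -c "
from plant import sign_off
print(sign_off())"
```

```text
the job is handed in; nothing more can be done
None
```

I handed the job in at about 11.8 s; the hand-in returned no verdict. The strainer lid is seated in the pot with the knob free, and the gripper holds the blue dust cover still and level, about 99 mm above where it was nested.

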